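# Sweep the pastel stubs off the drawing board

### The arm

A 6-joint arm with a two-finger parallel gripper is mounted at the origin on the work surface. World frame = base frame: x ahead of the robot, y to its left, z up, the work surface at z = 0. Lengths are in mm, angles in rad, forces in N, time in s.
With the tool pointing down it reaches from about 275 to 750 mm from the base axis. Payload 10.2 kg.
Tool frame: the origin (TCP) lies at the very end of the fingers, on their centre line; the grasp point (between the pads) lies ctrl.grip_depth behind it (ctrl.grip_depth is the distance from the TCP to the grasp point, in mm); z points along the fingers, y is the direction in which the jaws open and shut (so a half turn about z gives the same grasp; the last joint's range is limited). The gripper opens to 85 mm and grips with 20 to 120 N. Pads are 22 mm wide; open, the fingers measure 114 mm over their backs; the gripper's body (76 mm by 85 mm) begins 54 mm behind the grasp point. The pads swing forward as they close: fully open they stand 13 mm farther back than shut.
Start: joints at [1.041, 0.313, 1.498, -0, 1.331, -0.223], TCP at [158.568, 500.487, 207.194] pointing down, gripper open.
Joint ranges: [-2.94, 2.94], [-0.97, 2.17], [0.19, 2.56], [-1.23, 4.37], [0.02, 3.11], [-2.88, 2.88]. Speed limits (rad/s): [2.39, 2.39, 3.01, 3.14, 3.14, 3.14].

### API

Orientations are given as a unit quaternion [w, x, y, z].
In Python, from rig import telemetry, eyes, ctrl, nets gives the robot as it stands. The module is installed in compiled form; this text tells all that it offers.
- The arm moves only by the tool drive_tool, never from a script. Its argument "series" is text: rows parted by semicolons, each of 7 numbers parted by spaces: the shift along the tool's x, y, z normalised to -1 to 1, where 1 is 0.12 m, then the turn, a rotation vector about the tool's x, y, z normalised to -1 to 1, where 1 is 0.5 rad, then the opening, from 0 (shut) to 1 (fully open). In form: tx ty tz wx wy wz hand; .... A call has 1 to 20 rows; each row is the pose to reach, as a shift and turn from the pose measured when the call began, along the tool's axes at that moment; what a row does not reach only later rows make up. A row lasts 1/10 s, in which the tool goes at most 50 mm and 8.59 degrees, less where a joint would pass 70% of its speed; a pose out of reach is approached as far as the arm can. A call with a number of a shift or a turn outside -1 to 1 is refused whole. A call with a gripper value outside its range is refused whole. The fingers move at their own pace and stop on an object; "newtons" is the grip in N (left out, the last holds). Time passes only in rows, so rows that repeat a pose let the fingers close. It gives the time, the measured TCP pose, the force and the opening at its end, in the units of the state.
- telemetry.sense(): the state, without advancing time (a new reading comes with each control period).
- eyes.capture(name): name is "scene" or "top" or "wrist"; returns a dict with "frame" (480x640x3 uint8, red, green, blue), "fx", "fy", "cx", "cy" (pixels), "D" ([k1, k2, p1, p2, k3] as OpenCV has them; the pictures are not rectified), "view" (4x4, takes a point from world to camera coordinates). Camera axes: x right, y up, looking along -z (the intrinsics and any distortion apply to the point x, -y, -z); pixel columns grow to the right and rows downward; lengths in mm; the calibration is good to about 2 mm. A picture is of the moment at which its call begins. There is no depth.
- ctrl.finish_job(): hands the job in, once; it reports no verdict.
Trained networks look in a picture, given as the dict that the camera call returned (one of the last four; its "shot" number tells which), for a name from the list of things; names that differ only in an ending like _2 or _b are one class to them, and where a whole thing is asked for, a point or a joint stands for the part that bears it (a point fixed in the world has none). Each returns a list of dicts, best first, with "confidence" (0 to 1); they miss things now and then, are a little off and sometimes report something else, mostly with a low value. They report only what shows in the picture. A call takes as long as a camera call.
- nets.spot_in(name, picture): "rect" ([left, top, right, bottom] in pixels, round what is visible of it).
The state is a dict: "time_s": time; "joints": joint angles; "dq": joint speeds; "tau": joint torques, N m; "eef_pos": TCP position; "ee_rot": TCP orientation; "force": force on the tool from outside, world axes, zero at the start; "wrist_torque": the same for the moment, N m; "grip_width": opening from 0.0 (shut) to 1.0 (fully open).
Only numpy, scipy, OpenCV 4.12 (cv2) and the standard library are available. Lean on these libraries where they do the work, as an engineer would, in place of code of your own. Each camera call takes 0.05 s, during which the arm holds its last target. There are 200 camera calls.

### The job

Clear the drawing board: sweep the three pastel stubs lying on it (red, blue and ochre) along the board with the fingertips and over its end into the grey metal scrap tray, not into the wooden pencil tray at the other end. Push them only, do not lift them, and leave the ink bottle and the eraser on the board, and everything standing round about, where they are.

Things in the scene. Friction and masses are not known exactly. Their poses are not given: they have to be found in the camera images.
- board: plywood drawing board with a white sheet on it, fixed, 270 mm along its x, 360 mm along its y, 24 mm thick; its flat top is 24 mm above the table. Origin at the centre of its underside, on the table. One tray stands against each of its two short ends (local +y and -y; which tray is at which end changes). The stubs lie in two lanes along its y, about 70 mm either side of its middle line; the ink bottle and the eraser are on the middle line
- scrap_tray: plain grey metal open tray, fixed on the table, 240 mm along its x, 90 mm along its y, 19 mm high, walls and floor 3 mm, so its rim is 5 mm lower than the board's top; it stands with a long side 3 mm from one end of the board, parallel to the board and with its middle on the board's middle line. Origin at the centre of its underside
- pencil_tray: dark wooden tray of the same size at the opposite end of the board, fixed, holding four coloured pencils. Origin at the centre of its underside
- stub_red: red short square stick of hard pastel, 38 x 16 x 16 mm, about 14 g, loose, lying flat on the drawing board at any angle. Origin at its centre, x along its 38 mm length
- stub_blue: blue short square stick of hard pastel, 38 x 16 x 16 mm, about 14 g, loose, lying flat on the drawing board at any angle. Origin at its centre, x along its 38 mm length
- stub_ochre: ochre (orange-yellow) short square stick of hard pastel, 38 x 16 x 16 mm, about 14 g, loose, lying flat on the drawing board at any angle. Origin at its centre, x along its 38 mm length
- ink_bottle: small dark ink bottle with a black cap, 42 mm across, 58 mm high, loose, standing on the board. Origin at the centre of its underside
- eraser: pink eraser in a green sleeve, 22 x 46 x 13 mm, loose, lying on the board with its length (its y) roughly along the board's y. Origin at the centre of its underside
- mate_cup: terracotta mate cup with a green straw, 76 mm across, 150 mm high with the straw, loose, standing on the table well away from the board. Origin at the centre of its underside
- brush_pot: black pot, 84 mm across and 100 mm high, full of brushes reaching up to 220 mm, loose, standing on the robot's left side of the table. Origin at the centre of its underside
- water_glass: empty glass cup, 72 mm across, 85 mm high, loose, standing on the table to the robot's left of the board. Origin at the centre of its underside

How it is judged (in metres and radians):
At the end, for the whole second after the job is handed in: All three pastel stubs lie still inside the scrap tray (their centres within its walls and less than 35 mm above the table), and the ink bottle, eraser, mate cup, brush pot and water glass are within 20 mm of where they began (x of stub_red in the frame of scrap_tray between -0.117 and 0.117 m and y of stub_red in the frame of scrap_tray between -0.042 and 0.042 m and height (world z) of each of stub_red, stub_blue, stub_ochre below 0.035 m and linear speed of each of stub_red, stub_blue, stub_ochre below 0.02 m/s and x of stub_blue in the frame of scrap_tray between -0.117 and 0.117 m and y of stub_blue in the frame of scrap_tray between -0.042 and 0.042 m and x of stub_ochre in the frame of scrap_tray between -0.117 and 0.117 m and y of stub_ochre in the frame of scrap_tray between -0.042 and 0.042 m and distance of each of ink_bottle, eraser, mate_cup, brush_pot, water_glass from where it was at the start of the episode below 0.02 m); the robot touches nothing.
It fails at once if a pastel stub is lifted (its centre more than 60 mm above the table, 36 mm above the board's top) (height (world z) of any of stub_red, stub_blue, stub_ochre above 0.06 m).
It fails at once if the ink bottle or the eraser is moved more than 20 mm or tipped over (distance of any of ink_bottle, eraser from where it was at the start of the episode above 0.02 m or angle between any of ink_bottle, eraser's own z axis and vertical above 0.5 rad).
It fails at once if the mate cup, brush pot or water glass is moved more than 20 mm or tipped over (distance of any of mate_cup, brush_pot, water_glass from where it was at the start of the episode above 0.02 m or angle between any of mate_cup, brush_pot, water_glass's own z axis and vertical above 0.5 rad).
It also fails if it takes over 61 s, if anything falls off the work surface, if the arm or the gripper's body presses on something with over 40 N, if the wrist force passes 120 N, or if a joint passes its speed limit or range.

## Working session

There is one attempt and no reset: what is moved stays moved. The work goes in short steps, Python scripts to look and compute and a tool call to move; the robot and the scene stay as the last step left them, time stands still between calls to the robot, and variables do not carry over. Pictures are saved under pics/ and viewed, about 8 in all and at most 12, crops included, and the job is handed in when it is done.

Besides the shell and the picture viewer there is one more tool, called after ">>>" in YAML: its name, and indented under it one key for each argument. drive_tool: Moves the arm, as the interface text tells. Scaled input: -1 to 1 covers 0.12 m each way for a shift and 0.5 rad each way for a turn. Its arguments: {"type":"object","properties":{"series":{"type":"string"},"newtons":{"type":"number"}},"required":["series"]}

```bash
mkdir -p pics; cat > h.py <<'E'
import numpy as np, cv2
from rig import telemetry, eyes, ctrl, nets
def ray(p,uv):
    K=np.array([[p['fx'],0,p['cx']],[0,p['fy'],p['cy']],[0,0,1.]])
    q=cv2.undistortPoints(np.array(uv,float).reshape(-1,1,2),K,np.array(p['D'],float)).reshape(-1,2)
    V=np.array(p['view']);R=V[:3,:3];c=-R.T@V[:3,3]
    d=np.c_[q[:,0],-q[:,1],-np.ones(len(q))]@R
    return c,d
def at(p,uv,z):
    c,d=ray(p,uv); return c+d*((z-c[2])/d[:,2])[:,None]
def save(p,n): cv2.imwrite('pics/'+n,p['frame'][:,:,::-1])
E
python3 - <<'E'
from h import *
np.set_printoptions(precision=1,suppress=True)
s=telemetry.sense();print(s)
for n in('top','scene'):
    p=eyes.capture(n);save(p,n+'1.png');print(n,ray(p,[[320,240]]))
    for o in 'board scrap_tray pencil_tray stub_red stub_blue stub_ochre ink_bottle eraser mate_cup brush_pot water_glass'.split():
        r=nets.spot_in(o,p)
        for d in r[:2]:
            b=d['rect'];print(o,round(d['confidence'],2),np.array(b),at(p,[[(b[0]+b[2])/2,(b[1]+b[3])/2]],30)[0,:2])
E
```

```text
{'time_s': 0.0, 'joints': array([ 1. ,  0.3,  1.5,  0. ,  1.3, -0.2]), 'dq': array([ 0.,  0.,  0., -0.,  0.,  0.]), 'tau': array([  0. , -41.2, -26. ,  -0. ,   0. ,  -0. ]), 'eef_pos': array([158.4, 500.2, 206.6]), 'ee_rot': array([-0. ,  0.2,  1. , -0. ]), 'force': array([-0.1,  0.4, -0.6]), 'wrist_torque': array([0., 0., 0.]), 'grip_width': 0.9988812276906859}
top (array([ 424.5,   23. , 1293.5]), array([[ 0.1,  0. , -1. ]]))
board 0.82 [267.2 167.1 418.1 284.8] [566.5 -26. ]
board 0.47 [304.  225.3 329.7 236.9] [555.1  38.1]
scrap_tray 0.63 [230.2 184.8 271.7 283.9] [550.7 201.4]
pencil_tray 0.84 [410.4 173.4 452.8 268.1] [ 574.5 -246.3]
stub_blue 0.5 [311.  193.1 324.1 206.1] [633.9  34.7]
stub_ochre 0.4 [362.9 188.6 377.3 199.5] [644.8 -96.4]
ink_bottle 0.56 [360.  212.  376.2 231.2] [575.9 -89.2]
ink_bottle 0.21 [137.3 254.4 175.  285.5] [467.7 436.2]
eraser 0.71 [304.9 222.8 326.1 233.2] [562.9  41.3]
eraser 0.19 [264.2 169.7 419.1 288.3] [559.  -23.3]
mate_cup 0.76 [501.4 190.6 537.9 219.1] [ 609.3 -466.5]
brush_pot 0.61 [ 98.6 185.1 166.5 234.8] [618.5 497.2]
water_glass 0.61 [135.2 257.5 175.  286.7] [462.5 438.8]
scene (array([1242.5,  557.8,  951.8]), array([[-0.6, -0.4, -0.7]]))
board 0.83 [210.9 197.6 384.5 321.6] [605.3   9.2]
scrap_tray 0.86 [333.2 253.  411.3 335. ] [584.2 217. ]
pencil_tray 0.57 [191.9 185.8 270.5 248.2] [ 592.9 -232.5]
pencil_tray 0.29 [313.2 249.6 328.9 266.4] [565.6  52.4]
stub_ochre 0.68 [251.2 244.9 265.5 259.1] [645.4 -86.5]
ink_bottle 0.59 [271.7 217.6 285.7 244.9] [556.9 -94.3]
eraser 0.68 [311.6 251.3 330.1 265.4] [566.8  52.7]
mate_cup 0.93 [155.2 145.9 182.  205.6] [ 575.3 -504.5]
mate_cup 0.66 [313.2 251.5 329.7 264.7] [565.3  53.4]
brush_pot 0.62 [446.  288.9 515.7 382.6] [537.8 468. ]
water_glass 0.96 [467.5 280.1 500.1 320.8] [443.4 432.7]
```

View pics/top1.png

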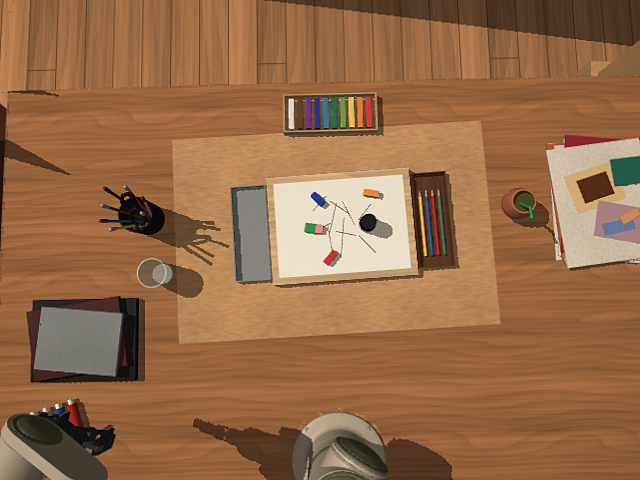

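View pics/scene1.png

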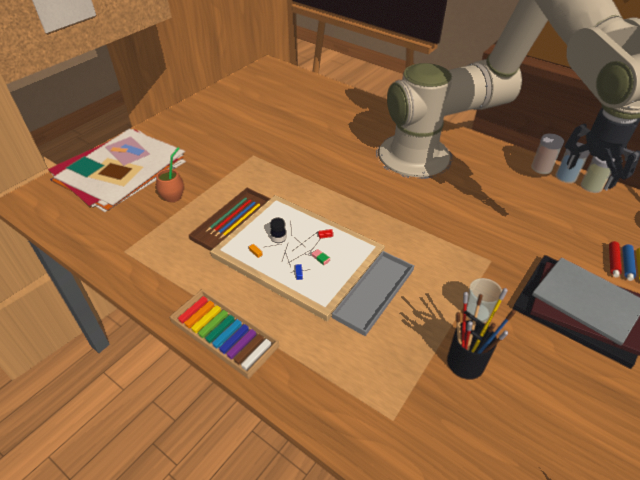

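Top view: the grey scrap tray is on the left (+y), around (252,234), and the pencil tray on the right. Stubs: red (331,258), blue (318,199), ochre (371,193). Ink bottle (368,222), eraser (315,228). Next I measure by colour.

```bash
cat >> h.py <<'E'
def blobs(p,roi=(225,160,460,290)):
    hsv=cv2.cvtColor(p['frame'],cv2.COLOR_RGB2HSV); x0,y0,x1,y1=roi; out={}
    R=dict(sheet=((0,0,175),(179,40,255)),tray=((0,0,90),(179,40,165)),red=((174,170,110),(179,255,255)),red0=((0,190,110),(4,255,255)),blue=((110,150,60),(130,255,255)),ochre=((9,170,170),(22,255,255)),green=((50,90,40),(85,255,255)),dark=((0,0,0),(179,255,45)))
    for k,(a,b) in R.items():
        m=cv2.inRange(hsv,a,b); n=np.zeros_like(m); n[y0:y1,x0:x1]=m[y0:y1,x0:x1]
        if k in('sheet','tray'): n=cv2.morphologyEx(n,cv2.MORPH_CLOSE,np.ones((5,5)))
        cs=[c for c in cv2.findContours(n,cv2.RETR_EXTERNAL,cv2.CHAIN_APPROX_NONE)[0] if cv2.contourArea(c)>12]
        out[k]=sorted(cs,key=cv2.contourArea,reverse=True)[:3]
    return out
E
python3 - <<'E'
from h import *
np.set_printoptions(precision=1,suppress=True)
p=eyes.capture('top')
Z=dict(sheet=24,tray=3,red=40,red0=40,blue=40,ochre=40,green=37,dark=82)
for k,cs in blobs(p).items():
    for c in cs:
        w=at(p,c.reshape(-1,2),Z[k])[:,:2].astype(np.float32)
        r=cv2.minAreaRect(w); print(k,cv2.contourArea(c),np.array(r[0]),np.array(r[1]),round(r[2],1))
        if k in('sheet','tray') and cv2.contourArea(c)>500: print(cv2.boxPoints(r))
im=cv2.resize(p['frame'][155:300,220:465],None,fx=3.2,fy=3.2,interpolation=cv2.INTER_CUBIC)
cv2.imwrite('pics/crop1.png',im[:,:,::-1])
E
```

```text
sheet 11855.5 [568.9 -21.8] [233.6 322. ] 3.0
[[ 443.8  132.9]
 [ 460.7 -188.7]
 [ 693.9 -176.5]
 [ 677.   145.1]]
tray 2718.0 [558.4 207. ] [241.7  90.5] 3.0
[[435.3 245.9]
 [440.  155.6]
 [681.5 168.1]
 [676.8 258.5]]
tray 38.0 [485.5  -5.9] [16.  39.3] 60.4
tray 20.0 [560.6  22.3] [18.2 41.9] 25.4
red0 104.0 [ 563.  -251.8] [144.    7.3] 2.9
red0 69.5 [489.7   7.4] [13.7 35.5] 50.0
blue 78.0 [635.   34.7] [35.3 14.1] 43.4
ochre 99.5 [ 561.3 -220.3] [144.    6.8] 3.0
ochre 69.0 [646.7 -97.7] [36.1 14.4] 79.1
green 74.5 [ 564.2 -269.1] [141.7   5.7] 2.9
green 72.0 [563.5  54.9] [23.  23.1] 80.7
dark 200.5 [568.2 -83.8] [37.  38.9] 43.3
dark 25.0 [ 680.6 -249.6] [ 8.  36.8] 3.2
dark 13.5 [ 528.1 -203.6] [62.   5.7] 3.1
```

View pics/crop1.png

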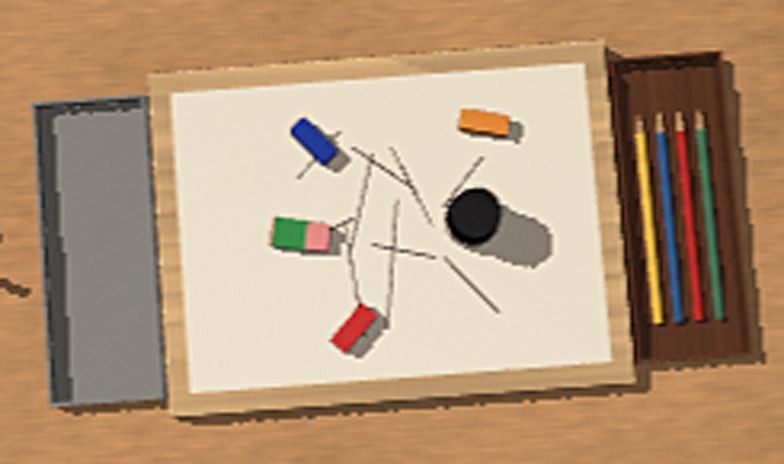

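The board is centred at (569,-22) with a yaw of +3°, and the scrap tray is at its +y end. My plan is to use nearly shut fingers, spread across the lane, as a 40 mm paddle and sweep each stub separately. Red goes first.

```bash
cat >> h.py <<'E'
from scipy.spatial.transform import Rotation as Ro
C=np.array([569,-22.]);a=np.radians(3);UX=np.array([np.cos(a),np.sin(a)]);UY=np.array([-np.sin(a),np.cos(a)])
def go(lx,ly,z):
    "target in board coords -> shift and turn in move units (tool x along board y, either sign)"
    s=telemetry.sense(); q=s['ee_rot']; R=Ro.from_quat([q[1],q[2],q[3],q[0]])
    t=np.r_[C+lx*UX+ly*UY,z]; d=R.inv().apply(t-s['eef_pos'])/120
    y3=np.r_[UX,0]; x3=np.r_[UY,0]; best=[]
    for sg in(1,-1):
        x=sg*x3; zz=np.array([0,0,-1.]); M=np.c_[x,np.cross(zz,x),zz]
        best.append((R.inv()*Ro.from_matrix(M)).as_rotvec()/.5)
    l=s['eef_pos'][:2]-C
    print('t',round(s['time_s'],2),'local',np.round([l@UX,l@UY,s['eef_pos'][2]],1),'j6',round(s['joints'][5],2),'shift',np.round(d,3),'turns',[np.round(b,3) for b in best])
E
python3 -c "
from h import *
R=Ro.from_quat(telemetry.sense()['ee_rot'][[1,2,3,0]]).as_matrix();print(R.round(3),ctrl.grip_depth)
go(-77,-20,130)"
```

```text
[[-0.953  0.302  0.   ]
 [ 0.302  0.953 -0.   ]
 [-0.     0.    -1.   ]] 18.700000000000003
t 1.25 local [-382.5  543.3  207.2] j6 -0.22 shift [-4.033 -3.499  0.643] turns [array([0.   , 0.   , 2.423]), array([-0.  ,  0.  , -3.86])]
```

>>> drive_tool:
  series: "-0.33 -0.29 0 0 0 0.3 0.14;-0.66 -0.58 0 0 0 0.55 0.14;-1 -0.87 0 0 0 0.8 0.14;-1 -0.87 0 0 0 1 0.14;-1 -0.87 0 0 0 1 0.14"
  newtons: 30

```text
time_s: 1.75
eef_pos: [242.3, 363.8, 207.5]
ee_rot: [0.0, 0.394, 0.919, 0.0]
force: [-0.4, -0.2, -0.3]
grip_width: 0.151
```

```bash
python3 -c "
from h import *
go(-77,-20,130)"
```

```text
t 1.75 local [-306.1  402.4  207.5] j6 -0.05 shift [-3.915 -0.839  0.645] turns [array([ 1.000e-03, -0.000e+00,  1.416e+00]), array([ 0.000e+00,  2.000e-03, -4.867e+00])]
```

>>> drive_tool:
  series: "-0.33 -0.1 0 0 0 0.3 0.14;-0.66 -0.2 0 0 0 0.6 0.14;-1 -0.3 0 0 0 0.9 0.14;-1 -0.3 0 0 0 1 0.14;-1 -0.3 0 0 0 1 0.14"

```text
time_s: 2.25
eef_pos: [299.1, 252.2, 207.6]
ee_rot: [0.0, 0.609, 0.793, 0.001]
force: [0.1, 0.4, 0.5]
grip_width: 0.14
```

```bash
python3 -c "
from h import *
go(-77,-20,130)"
```

```text
t 2.25 local [-255.1  288.   207.6] j6 0.14 shift [-2.819  0.919  0.646] turns [array([ 0.002, -0.001,  0.418]), array([ 2.000e-03,  2.000e-03, -5.865e+00])]
```

>>> drive_tool:
  series: "-0.33 0.15 0 0 0 0.25 0.14;-0.66 0.3 0 0 0 0.42 0.14;-1 0.5 0 0 0 0.42 0.14;-1 0.5 0 0 0 0.42 0.14;-1 0.5 0 0 0 0.42 0.14"

```text
time_s: 2.75
eef_pos: [388.1, 152.5, 207.3]
ee_rot: [-0.0, 0.688, 0.726, 0.0]
force: [-0.7, 0.3, -0.5]
grip_width: 0.14
```

```bash
python3 -c "
from h import *
go(-77,-20,130)"
```

```text
t 2.75 local [-171.5  183.8  207.3] j6 0.04 shift [-1.7    0.784  0.642] turns [array([-0.   , -0.002,  0.004]), array([ 3.000e-03, -1.000e-03, -6.279e+00])]
```

>>> drive_tool:
  series: "-0.33 0.26 0 0 0 0 0.14;-0.66 0.52 0 0 0 0 0.14;-1 0.784 0 0 0 0 0.14;-1 0.784 0 0 0 0 0.14"

```text
time_s: 3.15
eef_pos: [490.6, 36.4, 206.6]
ee_rot: [-0.0, 0.687, 0.726, 0.0]
force: [-1.3, -0.0, -1.0]
grip_width: 0.139
```

>>> drive_tool:
  series: "-0.35 0 0 0 0 0 0.14;-0.7 0 0.2 0 0 0 0.14;-0.7 0 0.5 0 0 0 0.14;-0.7 0 0.8 0 0 0 0.14;-0.7 0 0.8 0 0 0 0.14"

```text
time_s: 3.65
eef_pos: [492.6, -44.5, 107.1]
ee_rot: [-0.004, 0.686, 0.728, -0.001]
force: [-0.0, -0.5, 1.1]
grip_width: 0.137
```

```bash
python3 -c "
from h import *
np.set_printoptions(suppress=True)
go(-77,-20,28)
p=eyes.capture('top')
im=cv2.resize(p['frame'][155:300,220:465],None,fx=3.2,fy=3.2,interpolation=cv2.INTER_CUBIC)
q=eyes.capture('wrist');im2=cv2.resize(q['frame'],(440,330))
o=np.zeros((464,784,3),np.uint8);o[:]=im;o=np.vstack([cv2.resize(o,(440,260)),im2])
cv2.imwrite('pics/c2.png',o[:,:,::-1])"
```

```text
t 3.65 local [-77.5 -18.5 107.1] j6 -0.39 shift [-0.015  0.009  0.659] turns [array([-0.016, -0.008,  0.014]), array([ 0.013, -0.025, -6.269])]
```

View pics/c2.png

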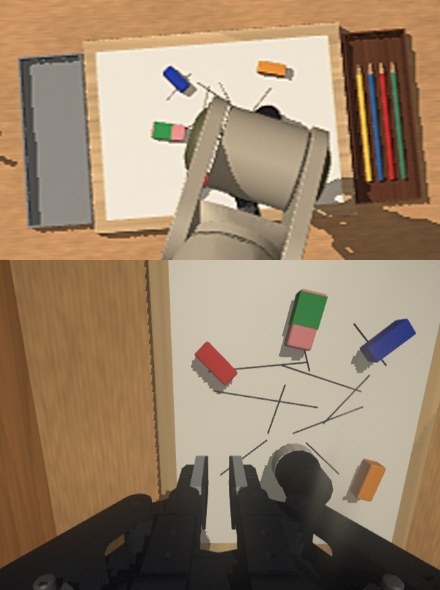

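Red lies straight ahead of the fingers (wrist picture around (215,363)), and the bottle is clear to the right. I'll lower the fingers and sweep.

>>> drive_tool:
  series: "0 0 0.3 0 0 0 0.14;0 0 0.55 0 0 0 0.14;0 0 0.65 0 0 0 0.14;0 0 0.65 0 0 0 0.14;0.06 0 0.65 0 0 0 0.14;0.12 0 0.65 0 0 0 0.14;0.18 0 0.65 0 0 0 0.14;0.24 0 0.65 0 0 0 0.14;0.3 0 0.65 0 0 0 0.14;0.36 0 0.65 0 0 0 0.14;0.42 0 0.65 0 0 0 0.14;0.48 0 0.65 0 0 0 0.14;0.54 0 0.65 0 0 0 0.14;0.6 0 0.65 0 0 0 0.14;0.66 0 0.65 0 0 0 0.14;0.72 0 0.65 0 0 0 0.14;0.78 0 0.65 0 0 0 0.14;0.84 0 0.65 0 0 0 0.14;0.9 0 0.65 0 0 0 0.14;0.9 0 0.65 0 0 0 0.14"

```text
time_s: 5.75
eef_pos: [489.0, 62.9, 33.6]
ee_rot: [-0.0, 0.686, 0.728, 0.0]
force: [0.4, -0.5, -0.0]
grip_width: 0.14
```

```bash
python3 -c "
from h import *
np.set_printoptions(suppress=True)
go(-77,190,29)
q=eyes.capture('wrist');cv2.imwrite('pics/c3.png',cv2.resize(q['frame'],(480,360))[:,:,::-1])"
```

```text
t 5.75 local [-75.5  89.   33.6] j6 -0.17 shift [ 0.842 -0.006  0.039] turns [array([-0.   , -0.002,  0.015]), array([ 0.002, -0.   , -6.268])]
```

View pics/c3.png

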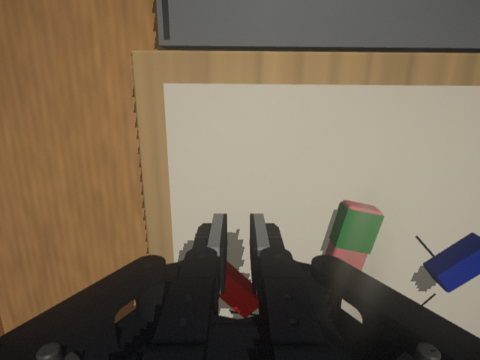

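In the wrist view the red stub shows between or behind the fingers at about (240,290), so it may have been passed over. I'll locate it with the scene and top cameras.

```bash
python3 -c "
from h import *
np.set_printoptions(suppress=True,precision=1)
a=eyes.capture('top');b=eyes.capture('scene')
ia=cv2.resize(a['frame'][155:300,220:465],(784,464))
ib=cv2.resize(b['frame'][200:310,240:400],(784,539),interpolation=cv2.INTER_CUBIC)
for k in('red','red0','blue','ochre','green'):
  for c in blobs(b,(240,215,345,290))[k]: 
    m=c.reshape(-1,2).mean(0); w=at(b,[m],32)[0]; l=w[:2]-C; print(k,cv2.contourArea(c),m,l@UX,l@UY)
cv2.imwrite('pics/c4.png',ib[:,:,::-1])"
```

```text
red0 56.5 [325.2 233.4] -76.68811309307696 35.57291542829173
blue 55.0 [298.5 271.5] 70.02088234582595 54.935830291455645
ochre 58.0 [255.7 250.1] 72.88679373466474 -76.78129898675923
green 59.0 [321.8 257.6] -0.30406361850056685 76.29757132732736
```

View pics/c4.png

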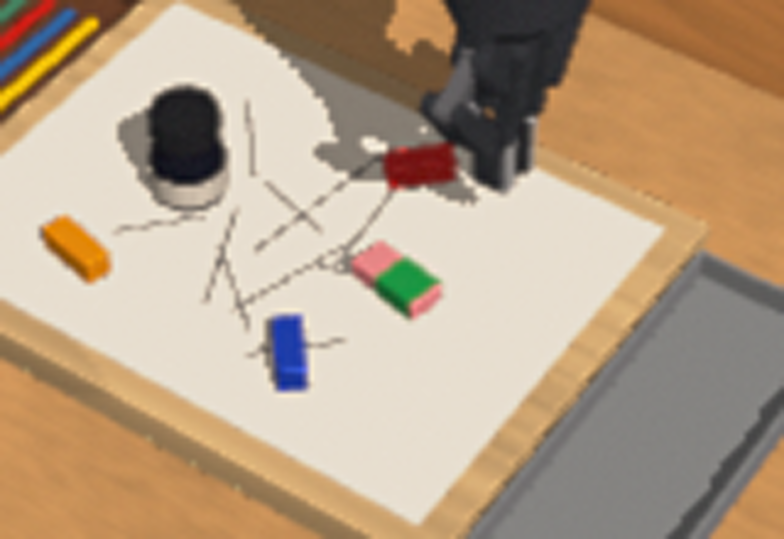

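Red was not moved: the fingertips passed over it because their true height is above the nominal TCP. I'll go back and lower carefully, watching the force.

>>> drive_tool:
  series: "0 0 -0.25 0 0 0 0.14;-0.3 0 -0.25 0 0 0 0.14;-0.6 0 -0.25 0 0 0 0.14;-0.9 0 -0.25 0 0 0 0.14;-0.9 0 -0.1 0 0 0 0.14;-0.9 0 0.04 0 0 0 0.14;-0.9 0 0.04 0 0 0 0.14;-0.9 0 0.04 0 0 0 0.14;-0.9 0 0.04 0 0 0 0.14"

```text
time_s: 6.8
eef_pos: [496.0, -45.9, 29.6]
ee_rot: [0.001, 0.686, 0.728, 0.001]
force: [0.4, 0.0, 0.2]
grip_width: 0.142
```

```bash
python3 -c "
from h import *
go(-77,-20,24); print(telemetry.sense()['force'])"
```

```text
t 6.8 local [-74.1 -20.   29.6] j6 -0.39 shift [ 0.001 -0.024  0.047] turns [array([ 0.003, -0.   ,  0.013]), array([ 0.00e+00,  5.00e-03, -6.27e+00])]
[0.35221843 0.02255128 0.24400108]
```

>>> drive_tool:
  series: "0 -0.02 0.015 0 0 0 0.14;0 -0.02 0.03 0 0 0 0.14;0 -0.02 0.045 0 0 0 0.14;0 -0.02 0.045 0 0 0 0.14"

```text
time_s: 7.2
eef_pos: [493.5, -46.0, 24.0]
ee_rot: [0.0, 0.686, 0.728, 0.0]
force: [0.3, 0.1, 0.6]
grip_width: 0.142
```

```bash
python3 -c "
from h import *
go(-77,-20,24); print(telemetry.sense()['force'])
b=eyes.capture('scene')
cv2.imwrite('pics/c5.png',cv2.resize(b['frame'][190:300,240:400],(784,539),interpolation=cv2.INTER_CUBIC)[:,:,::-1])"
```

```text
t 7.2 local [-76.7 -20.   24. ] j6 -0.39 shift [-0.    -0.003  0.   ] turns [array([ 0.002, -0.   ,  0.013]), array([ 1.00e-03,  3.00e-03, -6.27e+00])]
[0.30518354 0.1178278  0.61729632]
```

View pics/c5.png

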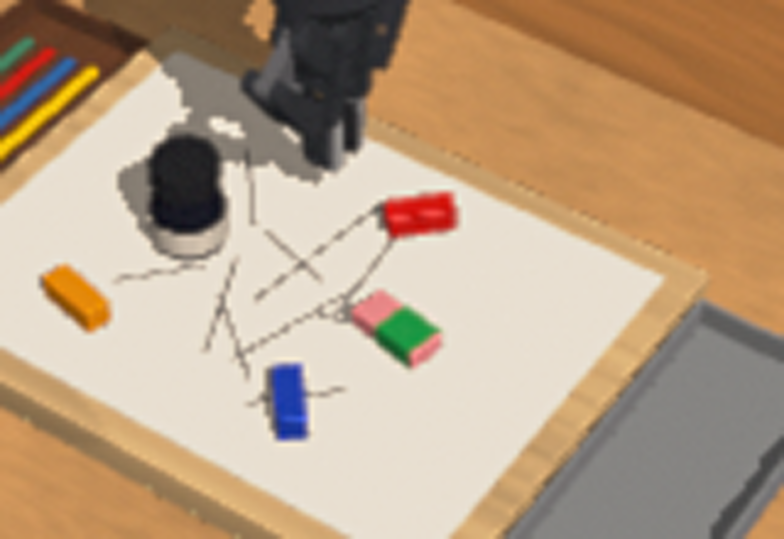

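>>> drive_tool:
  series: "0 0 0.012 0 0 0 0.14;0 0 0.024 0 0 0 0.14;0 0 0.024 0 0 0 0.14"

```text
time_s: 7.55
eef_pos: [493.4, -45.9, 21.0]
ee_rot: [0.0, 0.686, 0.728, 0.0]
force: [-0.0, 0.2, 0.1]
grip_width: 0.141
```

>>> drive_tool:
  series: "0 0 0.01 0 0 0 0.14;0 0 0.01 0 0 0 0.14"

```text
time_s: 7.75
eef_pos: [493.4, -45.9, 19.7]
ee_rot: [0.0, 0.686, 0.728, 0.0]
force: [0.1, -0.3, -0.1]
grip_width: 0.141
```

>>> drive_tool:
  series: "0 0 0.01 0 0 0 0.14;0 0 0.01 0 0 0 0.14"

```text
time_s: 7.95
eef_pos: [493.3, -45.9, 18.3]
ee_rot: [-0.0, 0.686, 0.728, 0.0]
force: [0.3, -0.6, 0.5]
grip_width: 0.144
```

>>> drive_tool:
  series: "0.05 0 -0.008 0 0 0 0.14;0.1 0 -0.008 0 0 0 0.14;0.15 0 -0.008 0 0 0 0.14;0.2 0 -0.008 0 0 0 0.14;0.25 0 -0.008 0 0 0 0.14;0.3 0 -0.008 0 0 0 0.14;0.35 0 -0.008 0 0 0 0.14;0.4 0 -0.008 0 0 0 0.14;0.45 0 -0.008 0 0 0 0.14;0.5 0 -0.008 0 0 0 0.14;0.5 0 -0.008 0 0 0 0.14;0.5 0 -0.008 0 0 0 0.14"

```text
time_s: 9.15
eef_pos: [489.8, 14.0, 19.3]
ee_rot: [-0.0, 0.686, 0.728, 0.0]
force: [-0.4, -0.8, -0.3]
grip_width: 0.144
```

```bash
python3 -c "
from h import *
go(-77,190,19); print(telemetry.sense()['force'])
b=eyes.capture('scene')
cv2.imwrite('pics/c6.png',cv2.resize(b['frame'][200:310,240:400],(784,539),interpolation=cv2.INTER_CUBIC)[:,:,::-1])"
```

```text
t 9.15 local [-77.2  40.1  19.3] j6 -0.27 shift [1.249 0.011 0.003] turns [array([ 0.001, -0.001,  0.014]), array([ 1.000e-03,  1.000e-03, -6.269e+00])]
[-0.43038139 -0.84118208 -0.25358454]
```

View pics/c6.png

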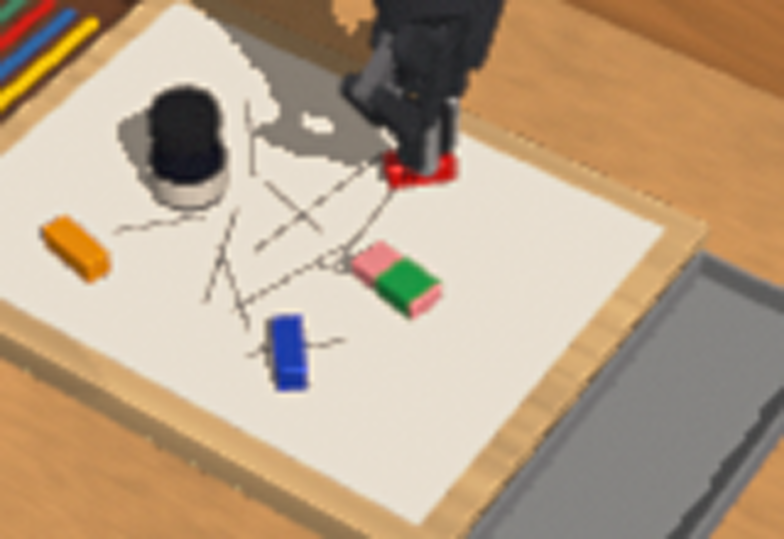

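The finger still appears above the unmoved red stub at (425,172), although the reported TCP z is 19. Before going lower, I'll project the nominal TCP into the scene and wrist pictures to find the true tip height.

```bash
cat >> h.py <<'E'
def proj(p,X):
    V=np.array(p['view']);c=np.atleast_2d(X)@V[:3,:3].T+V[:3,3]; c=c*[1,-1,-1]
    K=np.array([[p['fx'],0,p['cx']],[0,p['fy'],p['cy']],[0,0,1.]])
    return cv2.projectPoints(c,np.zeros(3),np.zeros(3),K,np.array(p['D'],float))[0].reshape(-1,2)
E
python3 -c "
from h import *
np.set_printoptions(suppress=True,precision=1)
s=telemetry.sense();t=s['eef_pos'];print(t,s['joints'])
b=eyes.capture('scene');w=eyes.capture('wrist')
print(ray(w,[[320,240]]))
x0,y0,k=290,200,6.5
f=cv2.resize(b['frame'][y0:y0+80,x0:x0+60],None,fx=k,fy=k,interpolation=cv2.INTER_CUBIC)
for i,dz in enumerate((0,10,20,30)):
    P=[t+np.r_[sx*12*UX+sy*11*UY,dz] for sx in(-1,1) for sy in(-1,1)]
    col=[(255,0,255),(0,255,255),(0,255,0),(255,255,0)][i]
    for q in proj(b,P): cv2.circle(f,tuple(np.int32((q-[x0,y0]+.5)*k)),2,col,-1)
    for q in proj(w,P): cv2.circle(w['frame'],tuple(np.int32(q)),3,col,-1)
g=cv2.resize(w['frame'],(400,300)); g=np.vstack([g,np.zeros((220,400,3),np.uint8)])
cv2.imwrite('pics/c7.png',np.hstack([f,g])[:,:,::-1])
m=cv2.inRange(cv2.cvtColor(w['frame'],cv2.COLOR_RGB2HSV),(110,150,60),(130,255,255));
c=max(cv2.findContours(m,0,1)[0],key=cv2.contourArea).reshape(-1,2); print('blue wrist',c.min(0),c.max(0)); l=at(w,[c.mean(0)],38)[0]; print(l)
"
```

```text
[489.8  13.9  19.3] [-0.2  0.5  1.8  0.   0.8 -0.3]
(array([484.8,  84.6, 186.4]), array([[ 0. , -0.3, -1. ]]))
blue wrist [636 280] [639 289]
[618.8  28.3  38. ]
```

View pics/c7.png

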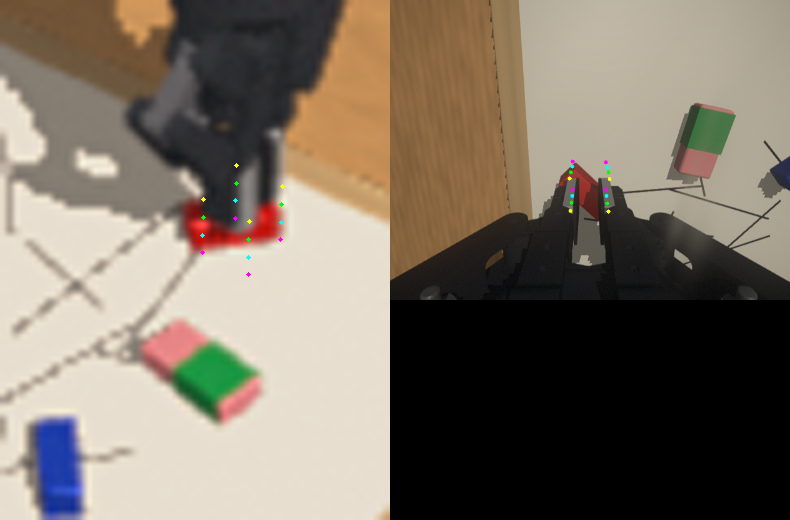

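The projection shows the real fingertips about 25 mm above the nominal TCP. The tip at (245,228) falls at dz between 20 and 30. I'll back off and lower by that amount, stepwise, watching the force.

>>> drive_tool:
  series: "0 0 -0.06 0 0 0 0.14;-0.2 -0.02 -0.06 0 0 0 0.14;-0.41 -0.02 -0.06 0 0 0 0.14;-0.41 -0.02 0 0 0 0 0.14;-0.41 -0.02 0.08 0 0 0 0.14;-0.41 -0.02 0.1 0 0 0 0.14;-0.41 -0.02 0.1 0 0 0 0.14"

```text
time_s: 10.0
eef_pos: [489.9, -34.7, 6.8]
ee_rot: [-0.001, 0.686, 0.728, 0.0]
force: [-0.3, 0.6, -0.5]
grip_width: 0.14
```

>>> drive_tool:
  series: "0 0 0.015 0 0 0 0.14;0 0 0.03 0 0 0 0.14;0 0 0.03 0 0 0 0.14"

```text
time_s: 10.3
eef_pos: [489.8, -34.5, 3.1]
ee_rot: [-0.001, 0.686, 0.728, -0.0]
force: [0.8, -0.4, 0.3]
grip_width: 0.142
```

>>> drive_tool:
  series: "0 0 0.01 0 0 0 0.14;0 0 0.02 0 0 0 0.14;0 0 0.02 0 0 0 0.14"

```text
time_s: 10.6
eef_pos: [489.7, -34.5, 0.5]
ee_rot: [-0.001, 0.686, 0.728, -0.0]
force: [0.6, 0.5, -0.7]
grip_width: 0.137
```

>>> drive_tool:
  series: "0.05 0 0 0 0 0 0.14;0.1 0 0 0 0 0 0.14;0.15 0 0 0 0 0 0.14;0.2 0 0 0 0 0 0.14;0.25 0 0 0 0 0 0.14;0.3 0 0 0 0 0 0.14;0.35 0 0 0 0 0 0.14;0.4 0 0 0 0 0 0.14;0.4 0 0 0 0 0 0.14"

```text
time_s: 11.5
eef_pos: [486.7, 14.1, 0.6]
ee_rot: [-0.001, 0.685, 0.728, -0.0]
force: [-0.1, 0.2, -0.2]
grip_width: 0.137
```

```bash
cat >> h.py <<'E'
def where(cam='scene'):
    p=eyes.capture(cam)
    for n,B in(('scene',(240,215,425,345)),('top',(225,160,410,290))):
        if n==cam:
            bl=blobs(p,B)
            for k in('red0','red','blue','ochre','green'):
                for c in bl[k][:2]:
                    m=c.reshape(-1,2).mean(0); l=at(p,[m],32)[0,:2]-C; print(k,cv2.contourArea(c),np.round([l@UX,l@UY],1))
    return p
E
python3 -c "
from h import *
go(-77,190,1); print(telemetry.sense()['force']);where()"
```

```text
t 11.5 local [-80.3  40.4   0.6] j6 -0.27 shift [ 1.246  0.038 -0.002] turns [array([-0.003, -0.003,  0.016]), array([ 4.000e-03, -5.000e-03, -6.267e+00])]
[-0.14924463  0.24689712 -0.24605354]
red0 69.5 [-87.7  63. ]
blue 55.0 [70.  54.9]
blue 50.5 [276.9  53.9]
ochre 58.0 [ 72.9 -76.8]
green 60.0 [-0.4 76.2]
```

It pushes now. I'll continue, with a small shift towards the stub.

>>> drive_tool:
  series: "0.03 -0.03 0 0 0 0 0.14;0.08 -0.05 0 0 0 0 0.14;0.13 -0.06 0 0 0 0 0.14;0.18 -0.06 0 0 0 0 0.14;0.23 -0.06 0 0 0 0 0.14;0.28 -0.06 0 0 0 0 0.14;0.33 -0.06 0 0 0 0 0.14;0.38 -0.06 0 0 0 0 0.14;0.43 -0.06 0 0 0 0 0.14;0.48 -0.06 0 0 0 0 0.14;0.53 -0.06 0 0 0 0 0.14;0.58 -0.06 0 0 0 0 0.14;0.63 -0.06 0 0 0 0 0.14;0.68 -0.06 0 0 0 0 0.14;0.68 -0.06 0 0 0 0 0.14"

```text
time_s: 13.05
eef_pos: [474.6, 95.5, 0.7]
ee_rot: [-0.001, 0.685, 0.728, -0.0]
force: [0.2, 0.3, -0.0]
grip_width: 0.141
```

```bash
python3 -c "
from h import *
go(-77,190,1); where()"
```

```text
t 13.05 local [-88.1 122.2   0.7] j6 -0.11 shift [ 0.564  0.098 -0.002] turns [array([-0.003, -0.002,  0.018]), array([ 4.000e-03, -4.000e-03, -6.265e+00])]
red0 68.0 [-91.5 141.8]
blue 55.0 [70.  54.9]
blue 50.5 [276.9  53.9]
ochre 59.0 [ 72.8 -76.9]
green 59.0 [-0.3 76.3]
```

>>> drive_tool:
  series: "0.05 0 0 0 0 0 0.14;0.1 0 0 0 0 0 0.14;0.15 0 0 0 0 0 0.14;0.2 0 0 0 0 0 0.14;0.25 0 0 0 0 0 0.14;0.3 0 0 0 0 0 0.14;0.35 0 0 0 0 0 0.14;0.4 0 0 0 0 0 0.14;0.45 0 0 0 0 0 0.14;0.5 0 0 0 0 0 0.14;0.55 0 0 0 0 0 0.14;0.6 0 0 0 0 0 0.14;0.6 0 0 0 0 0 0.14;0.6 0 0 0 0 0 0.14"

```text
time_s: 14.5
eef_pos: [470.2, 167.0, 0.7]
ee_rot: [-0.001, 0.685, 0.728, -0.0]
force: [0.5, -0.7, -0.4]
grip_width: 0.144
```

```bash
python3 -c "
from h import *
go(72,15,60); where()"
```

```text
t 14.5 local [-88.7 193.9   0.7] j6 0.04 shift [-1.503  1.325 -0.497] turns [array([-0.003, -0.002,  0.018]), array([ 3.000e-03, -4.000e-03, -6.265e+00])]
red0 35.5 [-72.1 207.2]
blue 55.0 [70.  54.9]
blue 50.5 [276.9  53.9]
ochre 58.0 [ 72.9 -76.8]
green 59.0 [-0.3 76.3]
```

>>> drive_tool:
  series: "0 0 -0.3 0 0 0 0.14;0 0 -0.6 0 0 0 0.14;-0.25 0.25 -0.85 0 0 0 0.14;-0.5 0.5 -0.85 0 0 0 0.14;-0.75 0.75 -0.85 0 0 0 0.14;-1 1 -0.85 0 0 0 0.14;-1 1 -0.85 0 0 0 0.14;-1 1 -0.85 0 0 0 0.14"

```text
time_s: 15.35
eef_pos: [597.4, 53.7, 101.9]
ee_rot: [-0.001, 0.686, 0.728, -0.0]
force: [-0.7, -0.2, 1.1]
grip_width: 0.142
```

```bash
python3 -c "
from h import *
go(73,12,40); where()"
```

```text
t 15.35 local [ 32.3  74.1 101.9] j6 -0.17 shift [-0.52   0.337  0.514] turns [array([-0.005, -0.003,  0.014]), array([ 4.000e-03, -8.000e-03, -6.269e+00])]
red0 75.0 [-75.6 204.7]
blue 55.0 [70.  54.9]
blue 50.5 [276.9  53.9]
ochre 58.0 [ 72.9 -76.8]
green 59.0 [-0.3 76.3]
```

>>> drive_tool:
  series: "-0.26 0.17 0 0 0 0 0.14;-0.52 0.337 0 0 0 0 0.14;-0.52 0.337 0.3 0 0 0 0.14;-0.52 0.337 0.5 0 0 0 0.14;-0.52 0.337 0.7 0 0 0 0.14;-0.52 0.337 0.7 0 0 0 0.14;-0.52 0.337 0.7 0 0 0 0.14"

```text
time_s: 16.1
eef_pos: [640.8, -4.5, 18.8]
ee_rot: [-0.001, 0.685, 0.729, -0.0]
force: [-0.1, 0.6, 0.7]
grip_width: 0.14
```

```bash
python3 -c "
from h import *
go(73,12,1)
p=where('scene')
c=blobs(p,(330,215,425,345))['red0'][0].reshape(-1,2).mean(0);l=at(p,[c],11)[0,:2]-C;print('red z11',l@UX,l@UY)"
```

```text
t 16.1 local [72.6 13.7 18.8] j6 -0.25 shift [-0.014  0.003  0.148] turns [array([-0.004, -0.003,  0.019]), array([ 4.000e-03, -7.000e-03, -6.264e+00])]
red0 75.0 [-75.6 204.7]
blue 55.0 [70.  54.9]
blue 50.5 [276.9  53.9]
ochre 20.5 [ 70.2 -90.3]
green 59.0 [-0.3 76.3]
red z11 -93.4164728822001 196.9314191611774
```

Red is in the tray at board (-93, 197). Now blue.

>>> drive_tool:
  series: "-0.01 0 0.08 0 0 0 0.14;-0.01 0 0.13 0 0 0 0.14;-0.01 0 0.148 0 0 0 0.14;-0.01 0 0.148 0 0 0 0.14;0.05 0 0.148 0 0 0 0.14;0.1 0 0.148 0 0 0 0.14;0.15 0 0.148 0 0 0 0.14;0.2 0 0.148 0 0 0 0.14;0.25 0 0.148 0 0 0 0.14;0.3 0 0.148 0 0 0 0.14;0.35 0 0.148 0 0 0 0.14;0.4 0 0.148 0 0 0 0.14;0.45 0 0.148 0 0 0 0.14;0.45 0 0.148 0 0 0 0.14"

```text
time_s: 17.55
eef_pos: [638.0, 50.0, 1.8]
ee_rot: [-0.001, 0.685, 0.729, 0.0]
force: [0.5, 0.2, -0.3]
grip_width: 0.135
```

```bash
python3 -c "
from h import *
go(73,190,1);where()"
```

```text
t 17.55 local [72.6 68.3  1.8] j6 -0.17 shift [1.014 0.013 0.008] turns [array([-0.001, -0.002,  0.02 ]), array([ 3.000e-03, -2.000e-03, -6.263e+00])]
red0 75.0 [-75.6 204.7]
blue 86.0 [71.8 87.6]
blue 50.5 [276.9  53.9]
ochre 59.0 [ 72.8 -76.9]
green 59.0 [-0.3 76.3]
```

>>> drive_tool:
  series: "0.05 0 0 0 0 0 0.14;0.1 0 0 0 0 0 0.14;0.16 0 0 0 0 0 0.14;0.22 0 0 0 0 0 0.14;0.28 0 0 0 0 0 0.14;0.34 0 0 0 0 0 0.14;0.4 0 0 0 0 0 0.14;0.46 0 0 0 0 0 0.14;0.52 0 0 0 0 0 0.14;0.58 0 0 0 0 0 0.14;0.64 0 0 0 0 0 0.14;0.69 0 0 0 0 0 0.14;0.74 0 0 0 0 0 0.14;0.79 0 0 0 0 0 0.14;0.84 0 0 0 0 0 0.14;0.89 0 0 0 0 0 0.14;0.94 0 0 0 0 0 0.14;1 0 0 0 0 0 0.14;1 0 0 0 0 0 0.14;1 0 0 0 0 0 0.14"

```text
time_s: 19.6
eef_pos: [630.5, 169.3, 1.9]
ee_rot: [-0.001, 0.685, 0.729, 0.0]
force: [0.2, 0.3, -0.1]
grip_width: 0.143
```

>>> drive_tool:
  series: "0.05 0 0 0 0 0 0.14;0.09 0 0 0 0 0 0.14;0.09 0 0 0 0 0 0.14;0 0 -0.4 0 0 0 0.14;0 0 -0.8 0 0 0 0.14;-0.4 0 -0.8 0 0 0 0.14;-0.8 0 -0.8 0 0 0 0.14;-1 0 -0.8 0 0 0 0.14;-1 0 -0.8 0 0 0 0.14"

```text
time_s: 20.5
eef_pos: [638.3, 46.2, 97.9]
ee_rot: [-0.0, 0.686, 0.727, -0.0]
force: [0.6, 0.1, 0.3]
grip_width: 0.14
```

```bash
python3 -c "
from h import *
go(78,-128,40);p=where()
c=blobs(p,(330,215,425,345))['blue'][0].reshape(-1,2).mean(0);l=at(p,[c],11)[0,:2]-C;print('blue z11',l@UX,l@UY)"
```

```text
t 20.5 local [72.8 64.5 97.9] j6 -0.17 shift [-1.604  0.034  0.482] turns [array([-0.001, -0.001,  0.012]), array([ 1.000e-03, -1.000e-03, -6.271e+00])]
red0 75.0 [-75.6 204.7]
blue 97.0 [ 85.  208.8]
blue 50.5 [276.9  53.9]
ochre 45.0 [ 73.4 -77.5]
green 60.0 [-0.4 76.2]
blue z11 70.84259985424877 201.12429289619095
```

Blue is in the tray at (71, 201). Now ochre.

>>> drive_tool:
  series: "-0.35 0.03 0 0 0 0 0.14;-0.7 0.03 0 0 0 0 0.14;-1 0.03 0 0 0 0 0.14;-1 0.03 0 0 0 0 0.14;-1 0.03 0 0 0 0 0.14"

```text
time_s: 21.05
eef_pos: [649.0, -70.3, 97.5]
ee_rot: [-0.001, 0.686, 0.728, 0.0]
force: [-0.5, 0.0, 0.5]
grip_width: 0.142
```

>>> drive_tool:
  series: "-0.3 0 0 0 0 0 0.14;-0.55 0 0 0 0 0 0.14;-0.55 0 0.3 0 0 0 0.14;-0.55 0 0.6 0 0 0 0.14;-0.55 0 0.65 0 0 0 0.14;-0.55 0 0.65 0 0 0 0.14;-0.55 0 0.65 0 0 0 0.14"

```text
time_s: 21.75
eef_pos: [654.1, -135.5, 21.6]
ee_rot: [0.001, 0.685, 0.728, 0.001]
force: [-0.4, 1.1, 0.7]
grip_width: 0.14
```

```bash
python3 -c "
from h import *
go(76,-120,1.5);p=where()"
```

```text
t 21.75 local [  79.  -117.8   21.6] j6 -0.44 shift [-0.018 -0.026  0.167] turns [array([ 0.004, -0.001,  0.018]), array([ 1.000e-03,  6.000e-03, -6.265e+00])]
red0 75.0 [-75.5 204.7]
blue 98.0 [ 84.9 208.8]
blue 50.5 [276.9  53.9]
ochre 58.0 [ 72.9 -76.8]
green 60.0 [-0.4 76.2]
```

>>> drive_tool:
  series: "-0.02 -0.035 0.08 0 0 0 0.14;-0.02 -0.035 0.14 0 0 0 0.14;-0.02 -0.035 0.165 0 0 0 0.14;-0.02 -0.035 0.165 0 0 0 0.14;0.03 -0.035 0.165 0 0 0 0.14;0.08 -0.035 0.165 0 0 0 0.14;0.13 -0.035 0.165 0 0 0 0.14;0.18 -0.035 0.165 0 0 0 0.14;0.23 -0.035 0.165 0 0 0 0.14;0.28 -0.035 0.165 0 0 0 0.14;0.33 -0.035 0.165 0 0 0 0.14;0.38 -0.035 0.165 0 0 0 0.14;0.43 -0.035 0.165 0 0 0 0.14;0.48 -0.035 0.165 0 0 0 0.14;0.53 -0.035 0.165 0 0 0 0.14;0.53 -0.035 0.165 0 0 0 0.14"

```text
time_s: 23.4
eef_pos: [646.1, -71.7, 1.9]
ee_rot: [0.001, 0.685, 0.729, 0.001]
force: [-0.3, 0.2, -0.4]
grip_width: 0.14
```

```bash
python3 -c "
from h import *
go(76,190,1.5);p=where()"
```

```text
t 23.4 local [ 74.3 -53.7   1.9] j6 -0.35 shift [2.03  0.033 0.004] turns [array([ 0.005, -0.001,  0.019]), array([ 1.000e-03,  7.000e-03, -6.264e+00])]
red0 76.0 [-75.5 204.7]
blue 97.0 [ 85.  208.8]
blue 50.5 [276.9  53.9]
ochre 66.0 [ 84.1 -29.9]
green 59.0 [-0.3 76.3]
```

>>> drive_tool:
  series: "0.03 0.04 0 0 0 0 0.14;0.08 0.07 0 0 0 0 0.14;0.13 0.09 0 0 0 0 0.14;0.18 0.09 0 0 0 0 0.14;0.23 0.09 0 0 0 0 0.14;0.28 0.09 0 0 0 0 0.14;0.34 0.09 0 0 0 0 0.14;0.4 0.09 0 0 0 0 0.14;0.46 0.09 0 0 0 0 0.14;0.52 0.09 0 0 0 0 0.14;0.58 0.09 0 0 0 0 0.14;0.64 0.09 0 0 0 0 0.14;0.7 0.09 0 0 0 0 0.14;0.76 0.09 0 0 0 0 0.14;0.82 0.09 0 0 0 0 0.14;0.88 0.09 0 0 0 0 0.14;0.94 0.09 0 0 0 0 0.14;0.98 0.09 0 0 0 0 0.14;0.98 0.09 0 0 0 0 0.14"

```text
time_s: 25.35
eef_pos: [649.6, 46.6, 2.0]
ee_rot: [0.001, 0.685, 0.729, 0.001]
force: [-0.1, -0.6, 0.1]
grip_width: 0.139
```

```bash
python3 -c "
from h import *
go(76,210,1.5);p=where()"
```

```text
t 25.35 local [84.1 64.2  2. ] j6 -0.17 shift [ 1.215 -0.055  0.004] turns [array([ 0.005, -0.   ,  0.02 ]), array([ 1.000e-03,  7.000e-03, -6.263e+00])]
red0 74.0 [-75.6 204.6]
blue 97.0 [ 85.  208.8]
blue 50.5 [276.9  53.9]
ochre 102.0 [104.3  83.1]
green 59.0 [-0.3 76.3]
```

Ochre is drifting outward, at x=104 against the paddle's 84. I'll back off and push it from further outside.

>>> drive_tool:
  series: "-0.1 0 0 0 0 0 0.14;-0.2 0 0 0 0 0 0.14;-0.2 0.15 0 0 0 0 0.14;-0.2 0.26 0 0 0 0 0.14;-0.2 0.26 0 0 0 0 0.14;-0.1 0.26 0 0 0 0 0.14;-0.05 0.26 0 0 0 0 0.14;0 0.26 0 0 0 0 0.14;0.05 0.26 0 0 0 0 0.14;0.1 0.26 0 0 0 0 0.14;0.15 0.26 0 0 0 0 0.14;0.15 0.26 0 0 0 0 0.14"

```text
time_s: 26.6
eef_pos: [679.5, 66.9, 2.1]
ee_rot: [0.001, 0.685, 0.729, 0.001]
force: [-0.1, -0.4, -0.5]
grip_width: 0.14
```

```bash
python3 -c "
from h import *
go(76,210,1.5);p=where()
l=cv2.minAreaRect(at(p,blobs(p,(240,215,425,345))['ochre'][0].reshape(-1,2),36)[:,:2].astype(np.float32));print(l)"
```

```text
t 26.6 local [115.   83.    2.1] j6 -0.14 shift [ 1.061 -0.314  0.004] turns [array([ 0.005, -0.   ,  0.021]), array([ 1.000e-03,  7.000e-03, -6.262e+00])]
red0 74.0 [-75.6 204.6]
blue 97.0 [ 85.  208.8]
blue 50.5 [276.9  53.9]
ochre 95.5 [103.3 105.4]
green 59.0 [-0.3 76.3]
((669.1124267578125, 90.68165588378906), (22.122053146362305, 41.14435577392578), 78.32139587402344)
```

>>> drive_tool:
  series: "0.05 0 0 0 0 0 0.14;0.1 -0.01 0 0 0 0 0.14;0.15 -0.02 0 0 0 0 0.14;0.2 -0.03 0 0 0 0 0.14;0.25 -0.04 0 0 0 0 0.14;0.3 -0.05 0 0 0 0 0.14;0.35 -0.06 0 0 0 0 0.14;0.35 -0.06 0 0 0 0 0.14"

```text
time_s: 27.45
eef_pos: [669.5, 108.8, 2.0]
ee_rot: [0.001, 0.684, 0.729, 0.001]
force: [-0.2, 0.0, 0.9]
grip_width: 0.14
```

```bash
python3 -c "
from h import *
go(76,210,1.5);p=where()"
```

```text
t 27.45 local [107.2 125.4   2. ] j6 -0.08 shift [ 0.708 -0.253  0.004] turns [array([ 0.005, -0.   ,  0.022]), array([ 1.000e-03,  7.000e-03, -6.261e+00])]
red0 74.0 [-75.6 204.6]
blue 97.0 [ 85.  208.8]
blue 50.5 [276.9  53.9]
ochre 89.5 [ 91.  144.2]
```

>>> drive_tool:
  series: "0.04 -0.05 0 0 0 0 0.14;0.08 -0.1 0 0 0 0 0.14;0.13 -0.12 0 0 0 0 0.14;0.18 -0.12 0 0 0 0 0.14;0.23 -0.12 0 0 0 0 0.14;0.28 -0.12 0 0 0 0 0.14;0.33 -0.12 0 0 0 0 0.14;0.38 -0.12 0 0 0 0 0.14;0.43 -0.12 0 0 0 0 0.14;0.48 -0.12 0 0 0 0 0.14;0.53 -0.12 0 0 0 0 0.14;0.58 -0.12 0 0 0 0 0.14;0.63 -0.12 0 0 0 0 0.14;0.68 -0.12 0 0 0 0 0.14;0.72 -0.12 0 0 0 0 0.14;0.72 -0.12 0 0 0 0 0.14"

```text
time_s: 29.1
eef_pos: [649.7, 194.3, 2.0]
ee_rot: [0.001, 0.684, 0.729, 0.001]
force: [1.3, -0.5, -0.3]
grip_width: 0.14
```

```bash
python3 -c "
from h import *
go(76,210,1.5);p=where()
cv2.imwrite('pics/c8.png',cv2.resize(p['frame'][200:345,240:430],(786,600),interpolation=cv2.INTER_CUBIC)[:,:,::-1])"
```

```text
t 29.1 local [ 92.  211.8   2. ] j6 0.05 shift [-0.014 -0.133  0.004] turns [array([ 0.005, -0.   ,  0.023]), array([ 0.   ,  0.007, -6.26 ])]
red0 75.0 [-75.5 204.7]
blue 50.5 [276.9  53.9]
ochre 79.0 [ 73.7 238.9]
green 62.0 [-0.2 76.4]
```

View pics/c8.png

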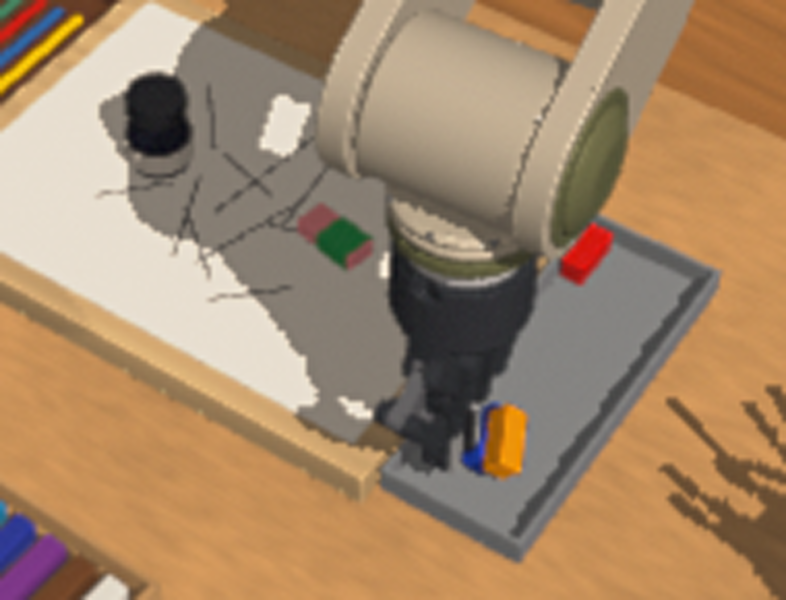

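Red (587,253) and blue (475,440) are in the tray. Ochre (505,440) rests against or on blue. I'll nudge a bit further, then retract straight up and away.

>>> drive_tool:
  series: "0.04 0 0 0 0 0 0.14;0.08 0 0 0 0 0 0.14;0.12 0 0 0 0 0 0.14;0.12 0 0 0 0 0 0.14;0.09 0 0 0 0 0 0.14;0.09 0 -0.3 0 0 0 0.14;0.09 0 -0.6 0 0 0 0.14;0.09 0 -0.9 0 0 0 0.14;-0.3 -0.3 -1 0 0 0 0.14;-0.6 -0.6 -1 0 0 0 0.14;-1 -1 -1 0 0 0 0.14;-1 -1 -1 0 0 0 0.14"

```text
time_s: 30.35
eef_pos: [535.2, 64.2, 122.0]
ee_rot: [0.001, 0.685, 0.729, 0.001]
force: [-0.2, -0.7, 0.9]
grip_width: 0.141
```

```bash
python3 -c "
from h import *
go(76,210,1.5);p=where();t=eyes.capture('top')
for n,q in(('scene',p),('top',t)):
  B=dict(scene=(330,215,425,345),top=(225,160,275,290))[n];bl=blobs(q,B)
  for k in('red0','blue','ochre'):
    for c in bl[k][:1]:
      l=at(q,[c.reshape(-1,2).mean(0)],15)[0,:2]-C;print(n,k,l@UX,l@UY)
for o in 'ink_bottle eraser mate_cup brush_pot water_glass'.split():
  r=nets.spot_in(o,p)[:1]; print(o,[np.round(x['rect'],1) for x in r])
a=cv2.resize(p['frame'][200:345,240:430],(780,595),interpolation=cv2.INTER_CUBIC)
cv2.imwrite('pics/c9.png',a[:,:,::-1])"
```

```text
t 30.35 local [-29.2  87.9 122. ] j6 -0.16 shift [1.01  0.885 1.005] turns [array([0.004, 0.001, 0.019]), array([-1.000e-03,  6.000e-03, -6.264e+00])]
red0 76.0 [-75.5 204.7]
blue 88.0 [ 78.2 235.7]
blue 50.5 [276.9  53.9]
ochre 96.0 [ 77.  255.4]
green 59.0 [-0.3 76.3]
scene red0 -89.93064512173902 198.4617976239849
scene blue 66.61499811513784 230.03885336775465
scene ochre 65.3885677357961 250.03830852946942
top blue 62.20853400961018 227.21750878727656
top ochre 63.71623339824745 247.06834219497264
ink_bottle [array([270.4, 215.7, 286.6, 241.2])]
eraser [array([312. , 250. , 327.5, 264.6])]
mate_cup [array([155.1, 147.9, 183.2, 205.8])]
brush_pot [array([447.4, 290.5, 514.1, 381.5])]
water_glass [array([470. , 277.2, 501.1, 317.6])]
```

View pics/c9.png

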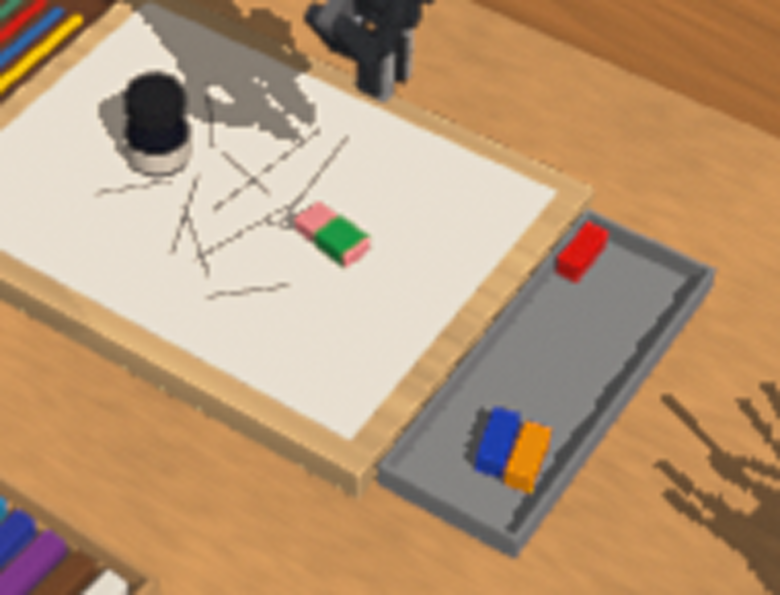

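All three stubs lie flat in the scrap tray: red (582,250), blue (497,440), ochre (527,457). The bottle and eraser haven't moved and the arm is clear, so I'm handing in.

```bash
python3 -c "
from h import *
print(abs(telemetry.sense()['dq']).max()); print(ctrl.finish_job())"
```

```text
0.004298661787605505
the job is handed in; nothing more can be done
None
```

The red, blue and ochre stubs are all in the grey scrap tray, pushed along the board and over its end without lifting. I handed the job in at about 30 s on the robot's clock, against the 61 s limit.

- **Sweep problem:** The first two passes over the red stub missed it, because the real fingertips end about 25 mm above the reported TCP. I found this by projecting the TCP into the scene and wrist pictures, lowered the arm by that amount, and the sweeps then worked. I don't know the cause.
- **Ochre:** It drifted outward to 104 mm from the board's middle line, so I backed off and pushed it from further outside. It briefly rested against or on the blue stub, and a last nudge left both flat on the tray floor.
- **Stub positions:** In board coordinates they ended near (-91, 198) for red, (65, 229) for blue and (65, 249) for ochre, all inside the tray. The scene and top cameras agreed within about 4 mm for blue and ochre; red was measured from the scene camera only, because the top view gave no detection.
- **Other objects:** The eraser measured within about 1 mm of its start. The last picture shows the ink bottle and eraser standing as before. The network boxes for the bottle, mate cup, brush pot and water glass match the first ones within a few pixels.
- **Arm:** It was clear of everything, with near-zero force and speed at hand-in.

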